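Lock the steel box and put its key away

ROBOT

A 6-joint arm with a two-finger parallel gripper is mounted at the origin on a cart in front of the work surface, level with it; the furniture and walls round the work are solid. World frame = base frame: x ahead of the robot, y to its left, z up, the work surface at z = 0. Lengths are in mm, angles in degrees, forces in N, time in s.
With the tool pointing down it reaches from about 350 to 850 mm from the base axis. Payload 8.1 kg.
Tool frame: the origin (TCP) lies between the finger pads; the fingertips stand 17 mm ahead of it and the grasp point (between the pads) lies 2 mm behind it; z points along the fingers, y is the line along which they close (so a half turn about z gives the same grasp; the last joint's range is limited). The gripper opens to 85 mm and grips with 20 to 120 N. Pads are 22 mm wide; open, the fingers measure 114 mm over their backs; the gripper's body (76 mm by 85 mm) begins 54 mm behind the grasp point. The pads swing forward as they close: fully open they stand 13 mm farther back than shut.
Start: joints at [-4.893, 7.471, 85.268, -0, 87.261, -4.893], TCP at [600.005, 0.022, 248.292] pointing down, gripper open.
Joint ranges: [-169.43, 169.43], [-51.17, 129.36], [1.28, 143.12], [-76.62, 256.62], [0, 156.53], [-152.29, 152.29]. Speed limits (degrees/s): [136.94, 136.94, 159.86, 180, 180, 180].

INTERFACE

Orientations are given as [roll, pitch, yaw] about the fixed x, y, z axes, in that order (R = Rz(yaw) Ry(pitch) Rx(roll)).
In Python, from bench import sense, snapshot, hand_in, trace, place_of gives the robot as it stands.
- The arm moves only by the shell command python3 -m handwheel 'ROWS' [FORCE]. ROWS is JSON, a list of rows, each a list of 7 numbers: the opening, from -1 (shut) to 1 (fully open), then the shift along the tool's x, y, z in cm, then the turn, a rotation vector about the tool's x, y, z in rad. A call has 1 to 12 rows; each row shifts and turns the commanded pose from where the row before left it, along the tool's axes as they then stand; what a row does not reach is not made up. A row lasts 1/12 s, in which the tool goes at most 41.7 mm and 7.16 degrees, less where a joint would pass 70% of its speed; a pose out of reach is approached as far as the arm can. A call with a gripper value outside its range is refused whole. The fingers move at their own pace and stop on an object; FORCE is the grip in N (left out, the last holds). Time passes only in rows, so rows that do not move let the fingers close. It gives the time, the measured TCP pose, the force, the opening and the grip force at its end, in the units of the state.
- sense(): the state, without advancing time (a new reading comes with each control period).
- snapshot(name): name is "scene" or "side" or "wrist"; returns a dict with "image" (480x640x3 uint8, red, green, blue), "intrinsics" (3x3 intrinsics, pixels), "k1" (the pictures are not rectified: a ray, as slopes to the right and down, at radius r is drawn at 1 + k1 r^2 times it, then the intrinsics apply), "R" (3x3) and "t" (3): a world point X has camera coordinates R X + t. Camera axes: x right, y down, z forward; pixel columns grow to the right and rows downward; lengths in mm; the calibration is good to about 2 mm. A picture is of the moment at which its call begins. There is no depth.
- hand_in(): hands the job in; it is judged then, once.
Trained networks look in a picture, given as the dict that the camera call returned (one of the last four; its "shot" number tells which), for a name from the list of things; names that differ only in an ending like _2 or _b are one class to them, and where a whole thing is asked for, a point or a joint stands for the part that bears it (a point fixed in the world has none). Each returns a list of dicts, best first, with "conf" (0 to 1); they miss things now and then, are a little off and sometimes report something else, mostly with a low value. They report only what shows in the picture. A call takes as long as a camera call.
- trace(picture, query): "pixels" (480x640 bool, what is visible of it).
- place_of(picture, query): "location" ([x, y, z] in mm, in world coordinates, good to about 4 mm: a listed point, or the origin of a listed thing).
The state is a dict: "time": time; "joint_pos": joint angles; "qd": joint speeds; "joint_efforts": joint torques, N m; "tool_pos": TCP position; "tcp_rot": TCP orientation; "ft_force": force on the tool from outside, world axes, zero at the start; "wrist_torque": the same for the moment, N m; "finger_gap": finger opening in mm; "grip_force": force on a finger pad.
Only numpy, scipy, OpenCV 4.12 (cv2) and the standard library are available. Lean on these libraries where they do the work, as an engineer would, in place of code of your own. Each camera call takes 0.05 s, during which the arm holds its last target. There are 200 camera calls.

TASK

Lock the grey steel box: turn the key, which was left part-turned in it, clockwise (seen from above) until you feel the bolt come up firmly against its stop, without forcing it. Then turn the key back to the only position where it comes out, draw it gently straight up out of the lock, and stand it in the socket of the wooden key block, bit down and pushed in up to its collar; leave the box locked and do not disturb the other things on the table.

Things in the scene. Friction and masses are not known exactly. Their poses are not given: they have to be found in the camera images.
- key: Steel key, loose, about 60 g, upright in the lock at the start. Origin: on its axis, at the underside of its collar; z up to the bow, x the way the bit points, y across the flat bow. Collar 20 mm wide, z 0 to 4 mm; neck 10 mm wide to z 14. Below: round shank 8 mm wide down to z -34 mm, with one flat bit 4 mm thick (y), reaching out to x = 16 mm, z -20 to -8 mm.
- key_grip (a point): Centre of the key's flat black bow, 28 mm above the key's origin; axes as the key. The bow is 32 mm wide (x), 8 mm thick (y) and 28 mm high (z): grip it across y.
- lockbox: Grey steel box, 110 (x) x 130 (y) mm, lid top at 62 mm, screwed to the table, immovable. Origin: table height, on the lock's axis (vertical, z up), about which the key turns; the box spans x -45 to 65 and y -65 to 65 mm in its frame.
- lock_face (a point): Point on the lock's axis at the top of its steel face plate, 64 mm over the table; axes as the box. The plate is 52 mm square, 6 mm thick, with a 10 mm square bore and a slot 6 mm wide from it towards +x, out to 18 mm. At the start the key sits fully down, collar on the plate, turned 0.2 to 0.38 rad clockwise (from above) of the slot, with 1 mm of play all round.
- lock_slot (a point): Outer end of that slot, 18 mm from the axis, on the plate's top. Only with the bit pointing along the slot (within about 0.06 rad) does the key come out; it must rise 36 mm to be clear. Elsewhere the bit is caught under the plate after 2 mm of lift. Turning back (counter-clockwise), the key meets a fixed stop about 0.04 rad past the slot position.
- bolt (a joint): Hidden cam of the bolt: 0 to 0.05 rad at the start, 0.25 at its hard stop (locked). The bit pushes it, 12 mm off the axis, in the later part of the clockwise turn (friction 0.03 N m); it stays when the key turns back. The stop comes at a key angle of 0.7 to 1.6 rad clockwise of the slot, different each time; feel it: a moment of 0.12 to 0.2 N m is firm, 0.4 too much.
- key_block: Wooden block for the key, 70 (x) x 46 (y) x 45 (z) mm, immovable on the table. Origin: centre of its underside.
- key_block_hole0 (a point): Centre of the socket's mouth, on top of the block, 45 mm over the table; axes as the block. The socket is 40 mm (x) by 12 mm (y), 40 mm deep: the key goes in with its bit along x, either way, until its collar rests on the block.
- balm_tin: Bystander, not to be disturbed: round white tin, 90 mm across, 32 mm high. Origin at the centre of its underside.
- side_cutters: Bystander, not to be disturbed: side cutters lying flat, 122 mm long, 14 mm high. Origin at the centre of its underside.
- label_roll: Bystander, not to be disturbed: standing roll of labels, 60 mm across, 74 mm high. Origin at the centre of its underside.
- marker: Bystander, not to be disturbed: marker pen lying flat, 135 mm long, 16 mm thick. Origin at the centre of its underside.

How it is judged (in metres and radians):
On the way, in this order (a step that is already met when the one before it is completed fails the run):
1. The key has pressed the bolt against its stop (cam beyond 0.22 rad, key bearing on it with more than 5 N) (value of joint bolt above 0.22 rad and contact force between key and bolt above 5 N), for 0.1 s.
2. The key has been turned back and drawn up out of the lock, with the bolt still thrown (value of joint bolt above 0.22 rad and z of key in the frame of lock_face above 0.036 m), for 0.1 s.
At the end, for the whole second after the job is handed in: The bolt's cam is still thrown (beyond 0.22 rad) and the key stands at rest in the block's socket: its axis within 8 mm of the socket's centre, its collar within 4 mm of the block's top, upright within 0.15 rad (value of joint bolt above 0.22 rad and horizontal distance between key and key_block_hole0 below 0.008 m and z of key in the frame of key_block_hole0 between -0.004 and 0.004 m and angle between key's own z axis and vertical below 0.15 rad and linear speed of key below 0.02 m/s); the robot touches nothing.
It fails at once if The key was forced against the bolt (more than 35 N) (contact force between key and bolt above 35 N).
It fails at once if The key was forced against the lock (more than 35 N) (contact force between key and lockbox above 35 N).
It fails at once if A bystander was moved more than 30 mm (distance of any of balm_tin, side_cutters, label_roll, marker from where it was at the start of the episode above 0.03 m).
It also fails if it takes over 64 s, if anything falls off the work surface, if the arm or the gripper's body presses on something with over 40 N, if the wrist force passes 120 N, or if a joint passes its speed limit or range.

## Working session

There is one attempt and no reset: what is moved stays moved. The work goes in short steps, Python scripts to look and compute and a shell command to move; the robot and the scene stay as the last step left them, time stands still between calls to the robot, and variables do not carry over. Pictures are saved under pics/ and viewed, at most 10 in all, crops included, and the job is handed in when it is done.

```bash
mkdir -p pics; ls
cat > h.py <<'E'
import numpy as np,cv2
from bench import *
def pix(s,X):
    c=s["R"]@np.array(X,float)+s["t"]; a=c[:2]/c[2]; a=a*(1+s["k1"]*(a@a)); K=np.array(s["intrinsics"]); return K[:2,:2]@a+K[:2,2]
def ray(s,p,z):
    K=np.array(s["intrinsics"]); d=np.linalg.solve(K[:2,:2],np.array(p,float)-K[:2,2]); a=d.copy()
    for _ in range(20): a=d/(1+s["k1"]*(a@a))
    R=np.array(s["R"]); o=-R.T@np.array(s["t"]); v=R.T@np.array([a[0],a[1],1]); return o+v*(z-o[2])/v[2]
def snap(n):
    s=snapshot(n)
    for k in("R","t","intrinsics"): s[k]=np.array(s[k])
    return s
def save(s,f,crop=None,sc=1):
    im=s["image"][:,:,::-1]
    if crop: im=im[crop[1]:crop[3],crop[0]:crop[2]]
    cv2.imwrite("pics/"+f,cv2.resize(im,None,fx=sc,fy=sc,interpolation=cv2.INTER_CUBIC))
E
python3 - <<'E'
from h import *
ss={n:snap(n) for n in("scene","side","wrist")}
for n,s in ss.items():
    print(n,(-s["R"].T@s["t"]).round())
    for q in("key","key_grip","lockbox","lock_face","lock_slot","key_block","key_block_hole0","balm_tin","side_cutters","label_roll","marker"):
        print(q,[(np.round(r["location"],1).tolist(),round(r["conf"],2),pix(s,r["location"]).round().tolist()) for r in place_of(s,q)[:2]])
save(ss["scene"],"a.png");save(ss["wrist"],"b.png");save(ss["side"],"c.png")
print(sense())
E
```

```text
pics
scene [191. 807. 709.]
key [([555.9, 316.9, 66.3], 0.56, [305.0, 236.0])]
key_grip []
lockbox [([558.1, 316.5, 1.2], 0.6, [304.0, 257.0])]
lock_face [([555.6, 313.9, 61.5], 0.82, [306.0, 237.0])]
lock_slot [([576.6, 320.9, 63.2], 0.59, [295.0, 234.0])]
key_block [([416.1, 277.6, 1.7], 0.97, [373.0, 276.0])]
key_block_hole0 [([415.6, 268.1, 42.6], 0.97, [378.0, 260.0]), ([575.2, 320.7, 62.3], 0.41, [296.0, 234.0])]
balm_tin [([353.3, 440.9, -1.0], 0.82, [358.0, 353.0])]
side_cutters [([311.3, 223.8, 0.2], 0.97, [433.0, 283.0]), ([557.0, 313.8, -0.1], 0.23, [305.0, 257.0])]
label_roll [([732.3, 275.1, 0.5], 0.65, [253.0, 213.0])]
marker [([307.9, 336.1, 1.9], 0.75, [409.0, 323.0])]
side [  60. 1075.  443.]
key [([554.7, 314.4, 64.0], 0.56, [307.0, 251.0])]
key_grip [([556.5, 318.8, 90.4], 0.67, [305.0, 239.0])]
lockbox [([554.5, 318.0, -0.5], 0.67, [306.0, 280.0]), ([572.5, 321.3, 70.9], 0.66, [297.0, 247.0])]
lock_face [([559.4, 316.4, 67.0], 0.65, [304.0, 249.0]), ([738.7, 274.4, -3.5], 0.38, [250.0, 255.0])]
lock_slot [([569.9, 321.3, 66.1], 0.62, [299.0, 249.0])]
key_block [([
[... 676 characters left out ...]
]
{'time': 1.8, 'joint_pos': array([-4.89459662e+00,  7.47249697e+00,  8.52669865e+01, -1.59241874e-03,
        8.72619047e+01, -4.89362006e+00]), 'qd': array([ 0.02734362,  0.03454922, -0.01065568,  0.03527471, -0.1356998 ,
       -0.029513  ]), 'joint_efforts': array([-1.64046041e-04, -5.69304550e+01, -5.00848103e+01, -8.17629271e-07,
        1.33596513e-03,  3.72440766e-06]), 'tool_pos': array([ 6.00004211e+02, -3.80487824e-03,  2.48286143e+02]), 'tcp_rot': array([-1.79998481e+02,  1.46638286e-03,  8.99990996e+01]), 'ft_force': array([-0.10925336,  0.35280142, -0.36192801]), 'wrist_torque': array([-0.04056998, -0.01127453, -0.01884482]), 'grip_force': 0.0, 'finger_gap': 85.38925510005318}
```

Run:
```python
from h import *
s=snap("scene");a=cv2.resize(s["image"][200:300,240:440,::-1],(800,400),interpolation=cv2.INTER_CUBIC)
cv2.imwrite("pics/d.png",a)
```

```text
(no output)
```

View pics/d.png

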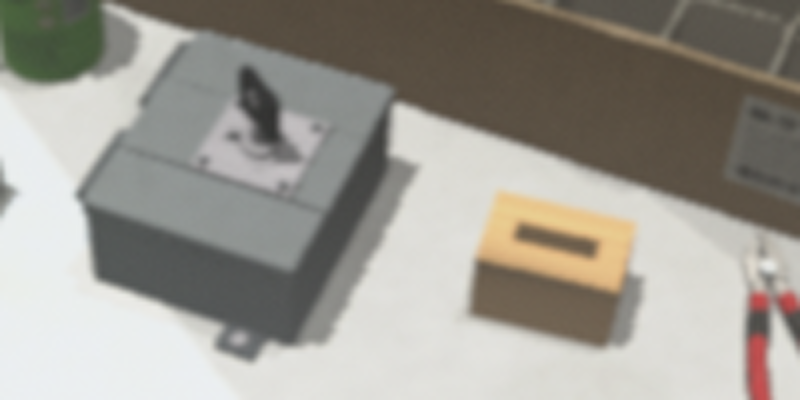

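View pics/a.png

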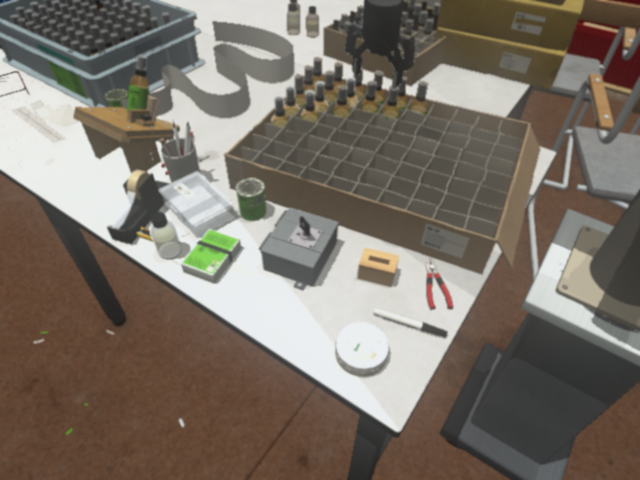

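The scene view shows the grey box with the key at about (305,236), the wooden block with its slot at (379,260), the crate behind both, and the bystanders clear of them. I'll move over the lock for a close look.

```bash
python3 -m handwheel '[[1,2,-0.3,0,0,0,0],[1,3.5,-0.6,0,0,0,0],[1,3.5,-0.6,0,0,0,0],[1,3.5,-0.6,0,0,0,0],[1,3.5,-0.6,0,0,0,0],[1,3.5,-0.6,0,0,0,0],[1,3.5,-0.6,0,0,0,0],[1,2,-0.5,0,0,0,0],[1,0,0,0,0,0,0],[1,0,0,0,0,0,0]]'
python3 - <<'E'
from h import *
s=snap("wrist"); print(s["R"].round(2),(-s["R"].T@s["t"]).round())
for q in("key","key_grip","lockbox","lock_face","lock_slot","key_block","key_block_hole0"):
    print(q,[(np.round(r["location"],1).tolist(),round(r["conf"],2),pix(s,r["location"]).round().tolist()) for r in place_of(s,q)[:2]])
save(s,"e.png")
E
```

```text
time: 2.68
tool_pos: [555.6, 251.1, 248.2]
tcp_rot: [-180.0, 0.0, 90.1]
ft_force: [0.5, -0.5, 0.3]
finger_gap: 85.6
grip_force: 0.0
[[ 1.    0.   -0.  ]
 [ 0.   -0.96  0.28]
 [ 0.   -0.28 -0.96]] [555. 322. 375.]
key [([560.0, 312.1, 68.1], 0.93, [326.0, 146.0]), ([558.8, 319.6, 90.3], 0.53, [325.0, 136.0])]
key_grip [([561.0, 320.1, 89.4], 0.77, [328.0, 136.0])]
lockbox [([560.1, 315.5, 4.2], 0.86, [326.0, 140.0])]
lock_face [([558.2, 317.8, 63.1], 0.71, [324.0, 138.0])]
lock_slot [([575.9, 315.6, 63.4], 0.62, [346.0, 141.0])]
key_block [([413.0, 272.0, -0.6], 0.88, [183.0, 184.0])]
key_block_hole0 [([417.1, 267.1, 45.2], 0.85, [170.0, 196.0]), ([352.1, 438.9, -3.7], 0.58, [109.0, 12.0])]
```

View pics/e.png

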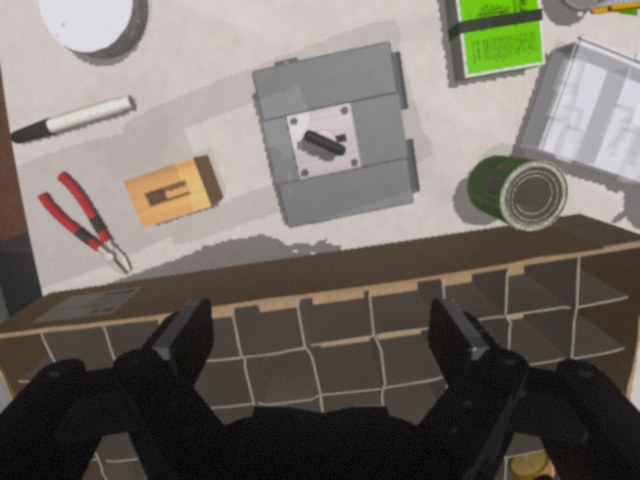

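Wrist view: lock plate centred at about (323,141), with the dark bow across it sloping down to the right and the slot end at (341,138). The block's socket is at (167,192), and the crate edge runs along row 300. Next I'll get the angles from close crops.

Run:
```python
from h import *
s=snap("wrist")
im=s["image"]
a=cv2.resize(im[95:190,275:375],(800,760),interpolation=cv2.INTER_CUBIC)[:600]
b=cv2.resize(im[145:235,115:225],(800,654),interpolation=cv2.INTER_CUBIC)
cv2.imwrite("pics/f.png",np.hstack([cv2.resize(a,(400,300)),cv2.resize(b,(400,327))[:300]])[:,:,::-1])
def rect(mask,z):
    ys,xs=np.nonzero(mask); c=cv2.convexHull(np.array([ray(s,p,z)[:2] for p in zip(xs,ys)],np.float32))
    r=cv2.minAreaRect(c); return r
for q in("key","lock_face","lockbox","key_block"):
    t=trace(s,q)
    if t: m=t[0]["pixels"]; print(q,m.sum(),t[0]["conf"],rect(m,{"key":106,"lock_face":64,"lockbox":62}.get(q,45)))
g=im.astype(int).sum(2); sub=np.zeros(g.shape,bool)
sub[105:180,287:360]=True
pl=sub&(g>450); n,l,st,c=cv2.connectedComponentsWithStats(pl.astype(np.uint8)); k=1+st[1:,4].argmax(); print("plate",rect(l==k,64),st[k])
bw=sub&(g<130); n,l,st,c=cv2.connectedComponentsWithStats(bw.astype(np.uint8)); k=1+st[1:,4].argmax(); print("bow",rect(l==k,100),st[k])
hsv=cv2.cvtColor(im,cv2.COLOR_RGB2HSV)
```

```text
key 662 0.75 ((557.7379760742188, 315.6072998046875), (16.0959415435791, 29.79144859313965), 86.41310119628906)
lock_face 22415 0.85 ((570.463134765625, 319.1155090332031), (118.58120727539062, 134.07022094726562), 11.812662124633789)
lockbox 22343 0.67 ((570.4743041992188, 318.6867370605469), (119.6446762084961, 134.87887573242188), 11.49356460571289)
key_block 4624 0.91 ((420.8967590332031, 271.58929443359375), (85.78730773925781, 48.03150939941406), 17.52714729309082)
plate ((557.8262329101562, 315.4513244628906), (53.931541442871094, 52.498130798339844), 11.331443786621094) [ 287  105   73   72 2993]Traceback (most recent call last):
  File "<stdin>", line 16, in <module>
ValueError: attempt to get argmax of an empty sequence
```

View pics/f.png

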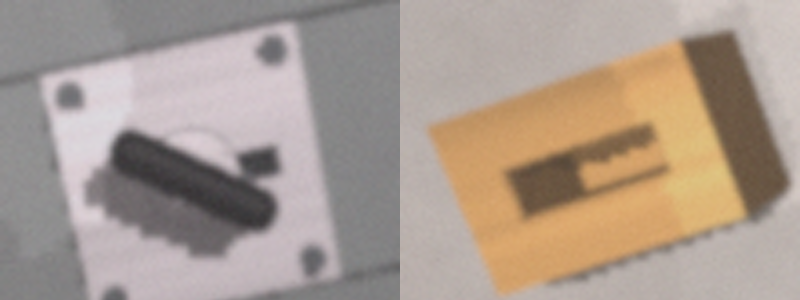

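Run:
```python
from h import *
s=snap("wrist"); print(s["intrinsics"],s["k1"])
im=s["image"].astype(int); g=im.sum(2)
print(g[125:160:2,300:350:2])
def ang(a,b,z):
    A,B=ray(s,a,z),ray(s,b,z); return np.degrees(np.arctan2(*(B-A)[1::-1])),np.linalg.norm(B-A),(A+B)/2
P=lambda u,v:(275+u/4-.4,95+v/4-.4)
print(ang(P(118,140),P(275,205),106)); print(ang(P(130,130),P(272,190),106))
Q=lambda u,v:(115+u*110/400-.4,145+v*90/327-.4)
# block top corners & socket corners z=45
for n,l in(("top",[(430,127),(683,41),(747,215),(505,297)]),("sock",[(503,172),(655,124),(668,168),(525,217)])):
    W=np.array([ray(s,Q(*p),45)[:2] for p in l]); print(n,W.round(1).tolist(),W.mean(0),cv2.minAreaRect(W.astype(np.float32)))
```

```text
[[368.29643574   0.         320.38306777]
 [  0.         368.29643574 238.72605376]
 [  0.           0.           1.        ]] -0.07713893736041563
[[661 653 654 614 601 595 598 606 601 601 609 604 605 606 609 603 609 613
  609 604 603 597 598 597 600]
 [648 649 642 569 542 568 602 608 603 601 587 564 569 582 584 596 600 600
  598 600 592 591 589 585 589]
 [651 636 558 325 274 329 465 560 561 567 587 600 603 594 584 577 581 584
  583 586 592 589 579 593 588]
 [651 614 346 202 211 200 223 317 437 567 591 619 627 627 617 577 542 573
  582 585 566 545 553 580 594]
 [647 565 224 197 217 219 207 191 221 302 387 511 591 605 610 613 577 529
  468 403 349 301 417 579 586]
 [620 499 208 182 184 212 216 216 213 211 196 231 357 501 572 602 598 435
  240 226 205 212 341 546 576]
 [515 335 213 193 167 180 192 204 213 217 217 209 198 243 353 475 549 502
  271 215 208 217 299 542 575]
 [386 325 294 242 196 176 177 180 189 192 213 226 229 208 196 218 322 429
  320 252 289 337 416 537 574]
 [363 335 314 312 293 248 200 178 172 181 188 192 211 221 219 206 198 202
  225 315 473 536 571 576 578]
 [375 3
[... 869 characters left out ...]
5 571 559 446 372 376 370 389 532 565
  576 569 572 566 571 575 567]]
(np.float64(-22.01983313275903), np.float64(30.057583604404982), array([558.20510408, 317.56830104, 106.        ]))
(np.float64(-22.3839293297936), np.float64(27.211074601375916), array([558.98757278, 319.72849582, 106.        ]))
top [[477.1, 280.8], [539.9, 301.4], [555.4, 258.5], [493.6, 237.5]] [516.50091617 269.55840969] ((516.2301635742188, 269.6922912597656), (66.85558319091797, 46.36896514892578), 18.842885971069336)
sock [[494.7, 269.5], [532.8, 281.3], [535.8, 270.4], [499.7, 258.2]] [515.73861897 269.85486394] ((515.5580444335938, 269.52545166015625), (39.838897705078125, 12.348687171936035), 17.159048080444336)
```

Run:
```python
from h import *
from scipy.optimize import minimize
s=snap("wrist"); g=s["image"].astype(int).sum(2)
m=np.zeros(g.shape,np.uint8); m[122:160,300:350]=(g[122:160,300:350]<255); 
n,l,st,_=cv2.connectedComponentsWithStats(m); print(st)
k=1+st[1:,4].argmax(); m=(l==k).astype(float); m[:,:][130:142,334:348]*=0  # slot removed
def model(p):
    x,y,a=p; a=np.radians(a); pts=[]
    for u in(-16,16):
        for v in(-4,4):
            for z in(78,106): pts.append(pix(s,[x+u*np.cos(a)-v*np.sin(a),y+u*np.sin(a)+v*np.cos(a),z]))
    h=cv2.convexHull(np.array(pts,np.float32)); r=np.zeros(g.shape,np.uint8)
    cv2.fillConvexPoly(r,np.round(h*16).astype(np.int32),255,cv2.LINE_AA,4); return r/255.
f=lambda p:np.abs(model(p)-m)[120:162,298:352].sum()
b=min((minimize(f,[558,315.5,a],method="Nelder-Mead",options=dict(initial_simplex=[[558,315.5,a],[561,315.5,a],[558,319,a],[558,316,a+6]])) for a in(-25,-18,-10,-3)),key=lambda r:r.fun)
print(b.x,b.fun,m.sum())
for a in range(-26,0,3): print(a,minimize(lambda p:f([*p,a]),b.x[:2],method="Nelder-Mead").fun.round(1),end=";")
print("slot",[ray(s,p,64).round(1) for p in((344,137),(342,137),(337,138))])
Q=lambda u,v:(115+(u-400)*110/400-.4,145+v*90/327-.4)
for n_,l_ in(("top",[(430,127),(683,41),(747,215),(505,297)]),("sock",[(503,172),(655,124),(668,168),(525,217)])):
    W=np.array([ray(s,Q(*p),45)[:2] for p in l_],np.float32); print(n_,W.mean(0),cv2.minAreaRect(W))
```

```text
[[     0      0    640    480 306742]
 [   304    130     40     23    428]
 [   336    134      8      5     30]]
[557.83783795 315.18946002 -26.12494786] 166.47450980392156 425.0
-26 168.3;-23 170.2;-20 175.3;-17 192.7;-14 225.6;-11 265.9;-8 305.7;-5 332.9;-2 387.8;slot [array([575.1, 317.8,  64. ]), array([573.4, 317.8,  64. ]), array([569.3, 317. ,  64. ])]
top [415.13882 270.25732] ((415.184814453125, 269.9336853027344), (70.0247802734375, 46.350440979003906), 16.75646209716797)
sock [414.5752  270.56573] ((414.6234436035156, 270.2910461425781), (42.14111328125, 12.334152221679688), 16.00979232788086)
```

```bash
python3 -m handwheel '[[0,3.2,0.1,1.5,0,0,0],[0,3.24,0.12,1.5,0,0,0],[0,0,0,0,0,0,-0.119],[0,0,0,0,0,0,-0.119],[0,0,0,0,0,0,-0.119],[0,0,0,0,0,0,-0.119],[0,0,0,0,0,0,-0.119],[0,0,0,0,0,0,-0.119],[0,0,0,0,0,0,-0.119],[0,0,0,0,0,0,-0.119],[0,0,0,0,0,0,-0.119],[0,0,0,0,0,0,-0.119]]' 40
python3 -m handwheel '[[0,0,0,0.8,0,0,0],[0,0,0,0,0,0,0],[0,0,0,0,0,0,0]]'
python3 - <<'E'
from h import *
s=snap("wrist"); save(s,"g.png"); print((-s["R"].T@s["t"]).round(1), sense()["joint_pos"].round(1))
for q in("key","key_grip","lock_face","lock_slot"):
    print(q,[(np.round(r["location"],1).tolist(),round(r["conf"],2),pix(s,r["location"]).round().tolist()) for r in place_of(s,q)[:2]])
# expected pixels
for n,X in(("axis106",[557.8,315.5,106]),("face",[557.8,315.5,64]),("slot",[557.8+18*np.cos(.198),315.5+18*np.sin(.198),64])): print(n,pix(s,X))
sc=snap("scene"); save(sc,"h.png",(220,140,540,290),2.5)
E
```

```text
time: 4.43
tool_pos: [558.2, 314.5, 218.2]
tcp_rot: [-180.0, -0.0, 158.5]
ft_force: [0.2, 0.5, -0.4]
finger_gap: 42.8
grip_force: 0.0
time: 4.68
tool_pos: [557.6, 314.2, 209.1]
tcp_rot: [-179.9, -0.1, 157.9]
ft_force: [-0.3, 0.7, -0.6]
finger_gap: 42.6
grip_force: 0.0
[492.3 341.  336.3] [ 24.8  14.8  81.   -0.   84.2 -43.2]
key [([560.4, 315.4, 65.7], 0.79, [323.0, 233.0])]
key_grip []
lock_face [([555.6, 318.2, 61.6], 0.59, [324.0, 224.0])]
lock_slot [([575.6, 316.1, 62.1], 0.62, [331.0, 248.0])]
axis106 [322.13848118 244.956473  ]
face [321.90888556 228.89498465]
slot [334.69071749 247.67872792]
```

View pics/g.png

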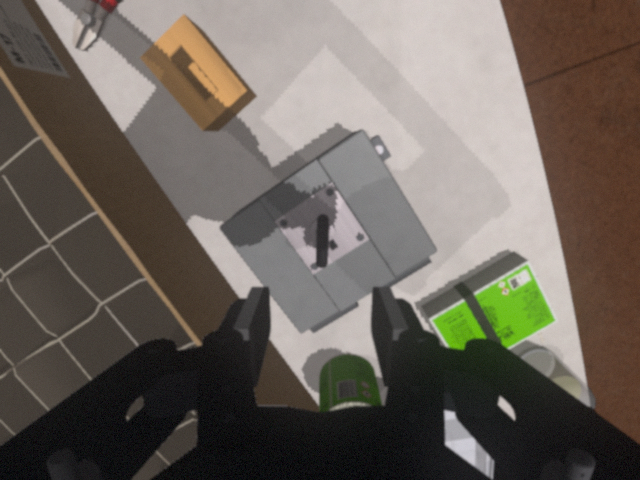

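View pics/h.png

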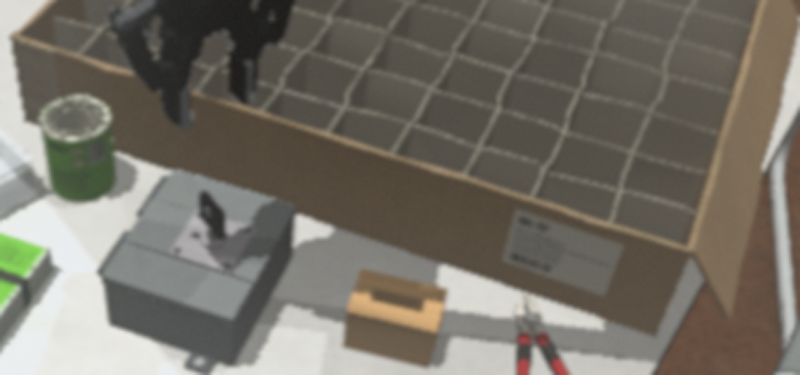

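The key lines up with the tool in the wrist image, from (322,215) to (321,268), with the slot end at (333,245). In the scene crop, the crate's right corner runs from (690,248) at the top to (657,333) at the bottom.

Run:
```python
from h import *
s=snap("scene");C=lambda u,v:(220+u/2.5,140+v/2.5)
B=ray(s,C(657,333),0); print(B)
for h in range(60,180,20): print(h,pix(s,[B[0],B[1],h]),C(690,248), ray(s,C(400,155),h)[:2].round(),ray(s,C(600,215),h)[:2].round())
w=snap("wrist")
for h in(80,100,120,140): print(h,[ray(w,p,h)[:2].round() for p in((45,135),(100,212),(170,300))])
g=w["image"].astype(int).sum(2)
m=np.zeros(g.shape,np.uint8);m[205:280,300:345]=g[205:280,300:345]<230
n,l,st,c=cv2.connectedComponentsWithStats(m);print(st[1:],c[1:])
k=1+st[1:,4].argmax();ys,xs=np.nonzero(l==k)
for r in range(ys.min(),ys.max()+1,4): print(r,xs[ys==r].min(),xs[ys==r].max(),end="; ")
```

```text
[239.35267009 143.06157695   0.        ]
60 [491.38304028 253.54665702] (496.0, 239.2) [487. 139.] [318. 108.]
80 [494.43424026 246.54696167] (496.0, 239.2) [478. 159.] [314. 129.]
100 [497.58829754 239.30403689] (496.0, 239.2) [469. 180.] [311. 151.]
120 [500.85031466 231.80538924] (496.0, 239.2) [460. 200.] [307. 172.]
140 [504.22572164 224.037687  ] (496.0, 239.2) [450. 221.] [303. 194.]
160 [507.72030092 215.98669211] (496.0, 239.2) [441. 242.] [299. 215.]
80 [array([418., 161.]), array([482., 171.]), array([564., 187.])]
100 [array([424., 175.]), array([483., 184.]), array([558., 199.])]
120 [array([429., 189.]), array([484., 197.]), array([553., 211.])]
140 [array([435., 203.]), array([485., 211.]), array([547., 223.])]
[[315 212  20  53 610]] [[321.25409836 237.72786885]]
212 320 322; 216 316 327; 220 316 327; 224 316 327; 228 315 326; 232 315 326; 236 315 326; 240 315 331; 244 315 334; 248 316 325; 252 316 325; 256 316 325; 260 316 324; 264 316 323;
```

Crate rim is about 100 mm high at y≈190, so it's clear. Descend and grip.

```bash
python3 -m handwheel '[[0,0,0.07,3,0,0,0],[0,0,0,3,0,0,0],[0,0,0,2.5,0,0,0],[0,0,0,2,0,0,0],[0,0,0,1.4,0,0,0],[0,0,0,0,0,0,0],[0,0,0,0,0,0,0],[0,0,0,0,0,0,0]]' 40
python3 -c "from h import *
s=sense();print(s['ft_force'],s['wrist_torque'])"
python3 -m handwheel '[[-0.5,0,0,0,0,0,0],[-0.8,0,0,0,0,0,0],[-1,0,0,0,0,0,0],[-1,0,0,0,0,0,0],[-1,0,0,0,0,0,0],[-1,0,0,0,0,0,0],[-1,0,0,0,0,0,0],[-1,0,0,0,0,0,0]]' 40
python3 -c "from h import *
s=sense();print(s['ft_force'],s['wrist_torque'])"
```

```text
time: 5.75
tool_pos: [559.5, 315.6, 93.1]
tcp_rot: [179.9, 0.1, 158.2]
ft_force: [0.8, -0.1, 1.0]
finger_gap: 42.3
grip_force: 0.0
[ 0.84199338 -0.05557602  1.02223444] [ 0.04076365 -0.00899633 -0.01894262]
time: 6.42
tool_pos: [559.3, 315.5, 92.9]
tcp_rot: [179.9, 0.1, 158.2]
ft_force: [-0.8, -0.4, 6.7]
finger_gap: 7.4
grip_force: 39.7
[-0.78284599 -0.39367153  6.74294966] [-0.03619565  0.13172123  0.02236002]
```

```bash
cat > r.py <<'E'
from h import *
s=sense();print("t",s['time'],"F",s['ft_force'].round(1),"M",s['wrist_torque'].round(3),"pos",s['tool_pos'].round(1),"yaw",s['tcp_rot'].round(1),"gap",s['finger_gap'].round(1))
E
python3 -m handwheel '[[-1,0,0,-0.05,0,0,0],[-1,0,0,0,0,0,0],[-1,0,0,0,0,0,0]]' >/dev/null; python3 r.py
python3 -m handwheel '[[-1,0,0,0,0,0,0.03],[-1,0,0,0,0,0,0.03],[-1,0,0,0,0,0,0]]' >/dev/null; python3 r.py
```

```text
Traceback (most recent call last):
  File "r.py", line 2, in <module>
    s=sense();print("t",s['time'],"F",s['ft_force'].round(1),"M",s['wrist_torque'].round(3),"pos",s['tool_pos'].round(1),"yaw",s['tcp_rot'].round(1),"gap",s['finger_gap'].round(1))
                                                                                                                                                           ^^^^^^^^^^^^^^^^^^^^^
AttributeError: 'float' object has no attribute 'round'
Traceback (most recent call last):
  File "r.py", line 2, in <module>
    s=sense();print("t",s['time'],"F",s['ft_force'].round(1),"M",s['wrist_torque'].round(3),"pos",s['tool_pos'].round(1),"yaw",s['tcp_rot'].round(1),"gap",s['finger_gap'].round(1))
                                                                                                                                                           ^^^^^^^^^^^^^^^^^^^^^
AttributeError: 'float' object has no attribute 'round'
```

```bash
python3 -m handwheel '[[-1,0,0,0,0,0,0.03],[-1,0,0,0,0,0,0.03],[-1,0,0,0,0,0,0]]' >/dev/null; python3 r.py
```

```text
Traceback (most recent call last):
  File "r.py", line 2, in <module>
    s=sense();print("t",s['time'],"F",s['ft_force'].round(1),"M",s['wrist_torque'].round(3),"pos",s['tool_pos'].round(1),"yaw",s['tcp_rot'].round(1),"gap",s['finger_gap'].round(1))
                                                                                                                                                           ^^^^^^^^^^^^^^^^^^^^^
AttributeError: 'float' object has no attribute 'round'
```

```bash
sed -i "s/s\['finger_gap'\].round(1)/s['finger_gap']/" r.py; python3 r.py; python3 -m handwheel '[[-1,0,0,0,0,0,0.02],[-1,0,0,0,0,0,0.02],[-1,0,0,0,0,0,0]]' >/dev/null; python3 r.py
```

```text
t 7.1667 F [0.5 0.1 6.7] M [ 0.003  0.001 -0.036] pos [559.2 315.4  92.9] yaw [1.799e+02 1.000e-01 1.512e+02] gap 7.320835002528772
t 7.4167 F [0.4 0.8 6.1] M [ 0.036 -0.104  0.041] pos [559.2 315.4  92.9] yaw [1.799e+02 1.000e-01 1.489e+02] gap 6.822599189147553
```

```bash
cat > r.py <<'E'
from h import *
import sys
a=[]
for i in range(int(sys.argv[1]) if len(sys.argv)>1 else 3):
    s=sense(); a.append(np.r_[s['ft_force'],s['wrist_torque'],s['tool_pos'],s['tcp_rot'][2],s['finger_gap'],s['grip_force']])
    snapshot("wrist")
a=np.array(a);m=a.mean(0);print("t",round(s['time'],2),"F",m[:3].round(1),"M",m[3:6].round(3),"Mz",a[:,5].round(3),"pos",m[6:9].round(1),"yaw",m[9].round(2),"gap",m[10:].round(1))
E
python3 -m handwheel '[[-1,0,0,0,0,0,0.03],[-1,0,0,0,0,0,0.03],[-1,0,0,0,0,0,0]]' >/dev/null; python3 r.py
python3 -m handwheel '[[-1,0,0,0,0,0,0.02],[-1,0,0,0,0,0,0.02],[-1,0,0,0,0,0,0]]' >/dev/null; python3 r.py
```

```text
t 7.77 F [1.  0.6 5.6] M [ 0.166 -0.186  0.011] Mz [-0.011  0.044 -0.001] pos [559.3 315.5  92.9] yaw 145.53 gap [ 7.4 39.7]
t 8.17 F [1.2 0.5 5.1] M [ 0.108 -0.223  0.042] Mz [ 0.067  0.07  -0.01 ] pos [559.4 315.5  92.9] yaw 143.25 gap [ 7.4 39.6]
```

```bash
echo 'sys.exit(abs(m[5])>0.09)' >> r.py
python3 -m handwheel '[[-1,0,0,0,0,0,0.015],[-1,0,0,0,0,0,0.015],[-1,0,0,0,0,0,0]]' >/dev/null; python3 r.py 2 && 
python3 -m handwheel '[[-1,0,0,0,0,0,0.015],[-1,0,0,0,0,0,0.015],[-1,0,0,0,0,0,0]]' >/dev/null && python3 r.py 2 && 
python3 -m handwheel '[[-1,0,0,0,0,0,0.015],[-1,0,0,0,0,0,0.015],[-1,0,0,0,0,0,0]]' >/dev/null && python3 r.py 2 && 
python3 -m handwheel '[[-1,0,0,0,0,0,0.015],[-1,0,0,0,0,0,0.015],[-1,0,0,0,0,0,0]]' >/dev/null && python3 r.py 2
```

```text
t 8.52 F [1.2 0.3 5.2] M [ 0.127 -0.271  0.044] Mz [0.023 0.065] pos [559.4 315.5  92.9] yaw 141.53 gap [ 7.4 39.6]False
```

```bash
sed -i 's/sys.exit(.*/sys.exit(int(abs(m[5])>0.09))/' r.py
python3 -m handwheel '[[-1,0,0,0,0,0,0.015],[-1,0,0,0,0,0,0.015],[-1,0,0,0,0,0,0]]' >/dev/null; python3 r.py 2 && 
python3 -m handwheel '[[-1,0,0,0,0,0,0.015],[-1,0,0,0,0,0,0.015],[-1,0,0,0,0,0,0]]' >/dev/null && python3 r.py 2 && 
python3 -m handwheel '[[-1,0,0,0,0,0,0.015],[-1,0,0,0,0,0,0.015],[-1,0,0,0,0,0,0]]' >/dev/null && python3 r.py 2 && 
python3 -m handwheel '[[-1,0,0,0,0,0,0.015],[-1,0,0,0,0,0,0.015],[-1,0,0,0,0,0,0]]' >/dev/null && python3 r.py 2
```

```text
t 8.87 F [1.2 0.3 4.9] M [ 0.061 -0.28   0.033] Mz [0.05  0.015] pos [559.4 315.5  92.9] yaw 139.81 gap [ 7.5 39.5]
t 9.22 F [1.9 0.6 5. ] M [ 0.149 -0.284  0.037] Mz [0.06  0.015] pos [559.4 315.5  92.9] yaw 138.09 gap [ 7.5 39.5]
t 9.57 F [1.4 0.7 5.6] M [ 0.099 -0.361  0.026] Mz [0.005 0.046] pos [559.5 315.5  92.9] yaw 136.37 gap [ 7.5 39.5]
t 9.92 F [2.3 0.8 5. ] M [ 0.042 -0.36   0.039] Mz [0.04  0.037] pos [559.5 315.4  92.9] yaw 134.65 gap [ 7.3 39.5]
```

```bash
python3 -m handwheel '[[-1,0,0,0,0,0,0.015],[-1,0,0,0,0,0,0.015],[-1,0,0,0,0,0,0]]' >/dev/null; python3 r.py 2 && 
python3 -m handwheel '[[-1,0,0,0,0,0,0.015],[-1,0,0,0,0,0,0.015],[-1,0,0,0,0,0,0]]' >/dev/null && python3 r.py 2 && 
python3 -m handwheel '[[-1,0,0,0,0,0,0.015],[-1,0,0,0,0,0,0.015],[-1,0,0,0,0,0,0]]' >/dev/null && python3 r.py 2 && 
python3 -m handwheel '[[-1,0,0,0,0,0,0.015],[-1,0,0,0,0,0,0.015],[-1,0,0,0,0,0,0]]' >/dev/null && python3 r.py 2 &&
python3 -m handwheel '[[-1,0,0,0,0,0,0.015],[-1,0,0,0,0,0,0.015],[-1,0,0,0,0,0,0]]' >/dev/null && python3 r.py 2 &&
python3 -m handwheel '[[-1,0,0,0,0,0,0.015],[-1,0,0,0,0,0,0.015],[-1,0,0,0,0,0,0]]' >/dev/null && python3 r.py 2 &&
python3 -m handwheel '[[-1,0,0,0,0,0,0.015],[-1,0,0,0,0,0,0.015],[-1,0,0,0,0,0,0]]' >/dev/null && python3 r.py 2
```

```text
t 10.27 F [2.8 0.5 4.9] M [ 0.15  -0.486  0.093] Mz [0.097 0.09 ] pos [559.6 315.5  92.9] yaw 132.92 gap [ 7.3 39.5]
```

```bash
python3 r.py 3;
python3 -m handwheel '[[-1,0,0,0,0,0,0.01],[-1,0,0,0,0,0,0]]' >/dev/null; python3 r.py 3
```

```text
t 10.42 F [2.7 0.9 4.9] M [ 0.165 -0.452  0.1  ] Mz [0.084 0.104 0.112] pos [559.6 315.5  92.9] yaw 132.96 gap [ 7.4 39.5]
t 10.73 F [2.8 0.8 5.3] M [ 0.154 -0.487  0.129] Mz [0.13  0.124 0.131] pos [559.6 315.5  92.9] yaw 132.37 gap [ 7.4 39.4]
```

```bash
python3 -m handwheel '[[-1,0,0,0,0,0,0.01],[-1,0,0,0,0,0,0]]' >/dev/null; python3 r.py 3
python3 -m handwheel '[[-1,0,0,0,0,0,0.005],[-1,0,0,0,0,0,0]]' >/dev/null; python3 r.py 3
```

```text
t 11.05 F [3.6 0.9 5.9] M [ 0.189 -0.574  0.157] Mz [0.163 0.164 0.143] pos [559.6 315.5  92.9] yaw 131.8 gap [ 7.4 39.5]
t 11.37 F [3.4 1.5 5.7] M [ 0.219 -0.578  0.199] Mz [0.192 0.198 0.207] pos [559.6 315.5  92.9] yaw 131.52 gap [ 7.6 39.5]
```

```bash
python3 -m handwheel '[[-1,0,0,0,0,0,-0.03],[-1,0,0,0,0,0,-0.06],[-1,0,0,0,0,0,-0.08],[-1,0,0,0,0,0,-0.08],[-1,0,0,0,0,0,-0.08],[-1,0,0,0,0,0,-0.08],[-1,0,0,0,0,0,-0.08],[-1,0,0,0,0,0,-0.08],[-1,0,0,0,0,0,-0.06],[-1,0,0,0,0,0,-0.04],[-1,0,0,0,0,0,0],[-1,0,0,0,0,0,0]]' >/dev/null; python3 r.py 2 && 
python3 -m handwheel '[[-1,0,0,0,0,0,-0.02],[-1,0,0,0,0,0,-0.02],[-1,0,0,0,0,0,0]]' >/dev/null && python3 r.py 2 && 
python3 -m handwheel '[[-1,0,0,0,0,0,-0.02],[-1,0,0,0,0,0,-0.02],[-1,0,0,0,0,0,0]]' >/dev/null && python3 r.py 2 && 
python3 -m handwheel '[[-1,0,0,0,0,0,-0.015],[-1,0,0,0,0,0,-0.015],[-1,0,0,0,0,0,0]]' >/dev/null && python3 r.py 2 && 
python3 -m handwheel '[[-1,0,0,0,0,0,-0.015],[-1,0,0,0,0,0,-0.015],[-1,0,0,0,0,0,0]]' >/dev/null && python3 r.py 2 &&
python3 -m handwheel '[[-1,0,0,0,0,0,-0.015],[-1,0,0,0,0,0,-0.015],[-1,0,0,0,0,0,0]]' >/dev/null && python3 r.py 2 &&
python3 -m handwheel '[[-1,0,0,0,0,0,-0.015],[-1,0,0,0,0,0,-0.015],[-1,0,0,0,0,0,0]]' >/dev/null && python3 r.py 2
```

```text
t 12.47 F [-0.3  0.3  8.6] M [ 0.047 -0.     0.029] Mz [0.007 0.05 ] pos [559.  315.4  92.9] yaw 169.92 gap [ 7.2 40. ]
t 12.82 F [0.6 0.  8. ] M [0.09  0.005 0.017] Mz [ 0.046 -0.013] pos [559.  315.4  92.9] yaw 172.24 gap [ 7.5 40.2]
t 13.17 F [0.3 0.3 8.6] M [ 0.035 -0.017 -0.002] Mz [-0.004  0.001] pos [559.  315.5  92.9] yaw 174.53 gap [ 7.2 40.2]
t 13.52 F [0.8 0.9 7.8] M [ 0.052 -0.033 -0.033] Mz [-0.034 -0.032] pos [559.  315.5  92.9] yaw 176.24 gap [ 7.2 40.2]
t 13.87 F [-0.4  0.5  6.9] M [0.087 0.008 0.006] Mz [-0.028  0.04 ] pos [559.  315.5  92.9] yaw 177.96 gap [ 7.2 40.2]
t 14.22 F [-0.8  0.6  7.9] M [ 0.09  -0.027 -0.072] Mz [-0.087 -0.058] pos [559.  315.5  92.9] yaw 179.68 gap [ 7.3 40.2]
t 14.57 F [0.1 0.9 7.7] M [ 0.091 -0.009 -0.051] Mz [-0.089 -0.014] pos [559.  315.5  92.9] yaw -178.6 gap [ 7.5 40.2]
```

```bash
python3 -m handwheel '[[-1,0,0,0,0,0,-0.01],[-1,0,0,0,0,0,-0.01],[-1,0,0,0,0,0,0]]' >/dev/null; python3 r.py 3 && 
python3 -m handwheel '[[-1,0,0,0,0,0,-0.01],[-1,0,0,0,0,0,-0.01],[-1,0,0,0,0,0,0]]' >/dev/null && python3 r.py 3 && 
python3 -m handwheel '[[-1,0,0,0,0,0,-0.01],[-1,0,0,0,0,0,-0.01],[-1,0,0,0,0,0,0]]' >/dev/null && python3 r.py 3 && 
python3 -m handwheel '[[-1,0,0,0,0,0,-0.01],[-1,0,0,0,0,0,-0.01],[-1,0,0,0,0,0,0]]' >/dev/null && python3 r.py 3 &&
python3 -m handwheel '[[-1,0,0,0,0,0,-0.01],[-1,0,0,0,0,0,-0.01],[-1,0,0,0,0,0,0]]' >/dev/null && python3 r.py 3 &&
python3 -m handwheel '[[-1,0,0,0,0,0,-0.01],[-1,0,0,0,0,0,-0.01],[-1,0,0,0,0,0,0]]' >/dev/null && python3 r.py 3
```

```text
t 14.97 F [0.2 0.2 7.8] M [ 0.078 -0.015 -0.037] Mz [-0.052 -0.023 -0.035] pos [559.  315.4  92.9] yaw -177.48 gap [ 7.2 40.2]
t 15.37 F [0.  0.1 7.8] M [ 0.091 -0.032 -0.053] Mz [ 0.01  -0.097 -0.072] pos [559.  315.5  92.9] yaw -176.33 gap [ 7.4 40.2]
t 15.77 F [-0.5  0.7  8. ] M [ 0.05  -0.001 -0.028] Mz [-0.003 -0.038 -0.043] pos [559.  315.5  92.9] yaw -175.18 gap [ 7.4 40.2]
t 16.17 F [0.1 0.3 7.6] M [ 0.077  0.015 -0.019] Mz [ 0.053 -0.069 -0.04 ] pos [559.  315.5  92.9] yaw -174.04 gap [ 7.3 40.2]
t 16.57 F [0.4 0.2 8. ] M [ 0.085 -0.038 -0.01 ] Mz [-0.024  0.002 -0.009] pos [559.  315.5  92.9] yaw -172.89 gap [ 7.3 40.2]
t 16.97 F [-0.3  0.7  8.2] M [ 0.073  0.028 -0.036] Mz [-0.058 -0.047 -0.002] pos [559.  315.5  92.9] yaw -171.74 gap [ 7.4 40.2]
```

```bash
python3 -m handwheel '[[-1,0,0,0,0,0,-0.01],[-1,0,0,0,0,0,-0.01],[-1,0,0,0,0,0,0]]' >/dev/null; python3 r.py 3 && 
python3 -m handwheel '[[-1,0,0,0,0,0,-0.01],[-1,0,0,0,0,0,-0.01],[-1,0,0,0,0,0,0]]' >/dev/null && python3 r.py 3 && 
python3 -m handwheel '[[-1,0,0,0,0,0,-0.01],[-1,0,0,0,0,0,-0.01],[-1,0,0,0,0,0,0]]' >/dev/null && python3 r.py 3 && 
python3 -m handwheel '[[-1,0,0,0,0,0,-0.01],[-1,0,0,0,0,0,-0.01],[-1,0,0,0,0,0,0]]' >/dev/null && python3 r.py 3 &&
python3 -m handwheel '[[-1,0,0,0,0,0,-0.01],[-1,0,0,0,0,0,-0.01],[-1,0,0,0,0,0,0]]' >/dev/null && python3 r.py 3 &&
python3 -m handwheel '[[-1,0,0,0,0,0,-0.01],[-1,0,0,0,0,0,-0.01],[-1,0,0,0,0,0,0]]' >/dev/null && python3 r.py 3
```

```text
t 17.37 F [-0.2  0.2  7.9] M [ 0.065 -0.048 -0.028] Mz [-0.086 -0.019  0.02 ] pos [559.  315.5  92.9] yaw -170.6 gap [ 7.5 40.2]
t 17.77 F [0.4 0.3 7.7] M [ 0.081  0.042 -0.019] Mz [-0.018 -0.022 -0.017] pos [559.  315.5  92.9] yaw -169.45 gap [ 7.3 40.2]
t 18.17 F [0.2 0.1 7.6] M [ 0.078  0.005 -0.007] Mz [ 0.006 -0.027  0.001] pos [559.  315.5  92.9] yaw -168.31 gap [ 7.4 40.2]
t 18.57 F [0.6 0.2 8.3] M [ 0.058 -0.008 -0.047] Mz [-0.052 -0.059 -0.03 ] pos [559.  315.5  92.9] yaw -167.16 gap [ 7.3 40.3]
t 18.97 F [ 0.3 -0.1  7.8] M [-0.053 -0.046 -0.075] Mz [-0.102 -0.063 -0.059] pos [559.1 315.3  92.9] yaw -166.02 gap [ 7.5 40.5]
t 19.37 F [ 0.8 -0.2  7.8] M [-0.227 -0.11  -0.095] Mz [-0.151 -0.092 -0.041] pos [559.1 315.1  92.9] yaw -164.88 gap [ 7.6 40.6]
```

```bash
sed -i 's/sys.exit(.*/sys.exit(int(abs(m[5])>0.09 or abs(m[2])>15))/' r.py
python3 -m handwheel '[[-1,0,0,0,0,0,0.03],[-1,0,0,0,0,0,0.035],[-1,0,0,0,0,0,0],[-1,0,0,0,0,0,0]]' >/dev/null; python3 r.py 2 &&
python3 -m handwheel '[[-1,0,0,-0.1,0,0,0],[-1,0,0,-0.1,0,0,0],[-1,0,0,0,0,0,0]]' >/dev/null && python3 r.py 2 &&
python3 -m handwheel '[[-1,0,0,-0.1,0,0,0],[-1,0,0,-0.1,0,0,0],[-1,0,0,0,0,0,0]]' >/dev/null && python3 r.py 2 &&
python3 -m handwheel '[[-1,0,0,-0.1,0,0,0],[-1,0,0,-0.1,0,0,0],[-1,0,0,0,0,0,0]]' >/dev/null && python3 r.py 2
```

```text
t 19.8 F [ 0.4 -1.   7.6] M [-0.133 -0.051 -0.018] Mz [-0.021 -0.015] pos [559.1 315.2  92.9] yaw -168.62 gap [ 7.3 40.1]
t 20.15 F [ 1.2 -0.1  0.2] M [ 0.039 -0.235 -0.007] Mz [ 0.023 -0.037] pos [558.1 314.9  93.2] yaw -168.6 gap [ 7.5 39. ]
t 20.5 F [ 0.3  0.  -0.7] M [ 0.022  0.004 -0.024] Mz [-0.025 -0.022] pos [558.2 315.   95.7] yaw -168.59 gap [ 7.5 39. ]
t 20.85 F [-0.2  0.2 -0.6] M [-0.022  0.025 -0.045] Mz [-0.06  -0.031] pos [558.5 315.1  98.1] yaw -168.59 gap [ 7.3 39. ]
```

```bash
python3 -m handwheel '[[-1,0,0,-0.2,0,0,0],[-1,0,0,-0.2,0,0,0],[-1,0,0,-0.2,0,0,0],[-1,0,0,0,0,0,0]]' >/dev/null; python3 r.py 2 &&
python3 -m handwheel '[[-1,0,0,-0.2,0,0,0],[-1,0,0,-0.2,0,0,0],[-1,0,0,-0.2,0,0,0],[-1,0,0,0,0,0,0]]' >/dev/null && python3 r.py 2 &&
python3 -m handwheel '[[-1,0,0,-0.2,0,0,0],[-1,0,0,-0.2,0,0,0],[-1,0,0,-0.2,0,0,0],[-1,0,0,-0.2,0,0,0],[-1,0,0,-0.2,0,0,0],[-1,0,0,0,0,0,0]]' >/dev/null && python3 r.py 2 &&
python3 -m handwheel '[[-1,0,0,-0.3,0,0,0],[-1,0,0,-0.3,0,0,0],[-1,0,0,-0.3,0,0,0],[-1,0,0,-0.3,0,0,0],[-1,0,0,-0.5,0,0,0],[-1,0,0,-1,0,0,0],[-1,0,0,-2,0,0,0],[-1,0,0,-1,0,0,0],[-1,0,0,0,0,0,0]]' >/dev/null && python3 r.py 2
python3 - <<'E'
from h import *
s=snap("side"); w=snap("wrist")
a=cv2.resize(s["image"][170:290,260:400],(560,480),interpolation=cv2.INTER_CUBIC)
p=pix(s,[559,315.5,120]);print(p)
cv2.imwrite("pics/i.png",a[:,:,::-1])
E
```

```text
t 21.28 F [ 0.1  0.1 -1.3] M [-0.012 -0.034 -0.02 ] Mz [-0.017 -0.022] pos [558.8 315.2 104.5] yaw -168.59 gap [ 7.5 39. ]
t 21.72 F [ 0.4 -0.4 -1. ] M [0.037 0.012 0.01 ] Mz [-0.005  0.026] pos [558.8 315.2 110.4] yaw -168.59 gap [ 7. 39.]
t 22.32 F [-0.4  0.2 -0.4] M [ 0.005 -0.011  0.015] Mz [0.027 0.002] pos [558.8 315.2 120.4] yaw -168.59 gap [ 7.5 39. ]
t 23.17 F [0.5 0.3 0.5] M [ 0.014  0.024 -0.005] Mz [-0.031  0.022] pos [560.1 315.8 180.3] yaw -168.59 gap [ 7.7 39. ]
[304.5912872  224.42258553]
```

View pics/i.png

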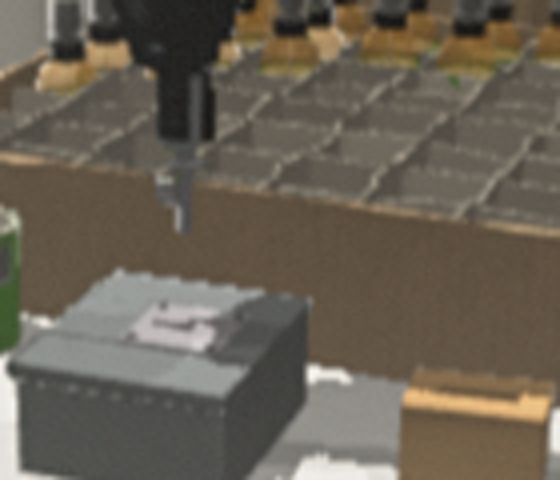

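Picture: the key is out of the lock and hangs upright with its bit towards +x, at crop (180,190). The lock plate is clear and the block is at right. Moving over the block.

```bash
python3 -m handwheel '[[-1,1.1,-0.1,0,0,0,0],[-1,2.5,-0.3,0,0,0,0],[-1,3,-0.3,0,0,0,0],[-1,3,-0.3,0,0,0,0],[-1,3,-0.3,0,0,0,0],[-1,1.5,-0.2,0,0,0,0],[-1,1,-0.1,0,0,0,0],[-1,0,0,0,0,0,-0.045],[-1,0,0,0,0,0,-0.042],[-1,0,0,0,0,0,0],[-1,0,0,0,0,0,0]]' >/dev/null; python3 r.py 2
python3 - <<'E'
from h import *
s=snap("wrist"); im=s["image"]
p=pix(s,[415,270,45]).round().astype(int); print(p)
save(s,"j.png",(max(p[0]-80,0),max(p[1]-60,0),p[0]+80,p[1]+60),5)
for q in("key_block_hole0","key_block"): print([(r["location"],r["conf"]) for r in place_of(s,q)[:1]])
E
```

```text
t 24.28 F [ 0.  -0.  -0.1] M [ 0.028 -0.006  0.019] Mz [-0.031  0.069] pos [413.2 269.3 176. ] yaw -163.68 gap [ 7.5 39.1]
[320 236]
[([413.2, 268.9, 45.6], 0.63)]
[([411.3, 271.9, -0.8], 0.8)]
```

View pics/j.png

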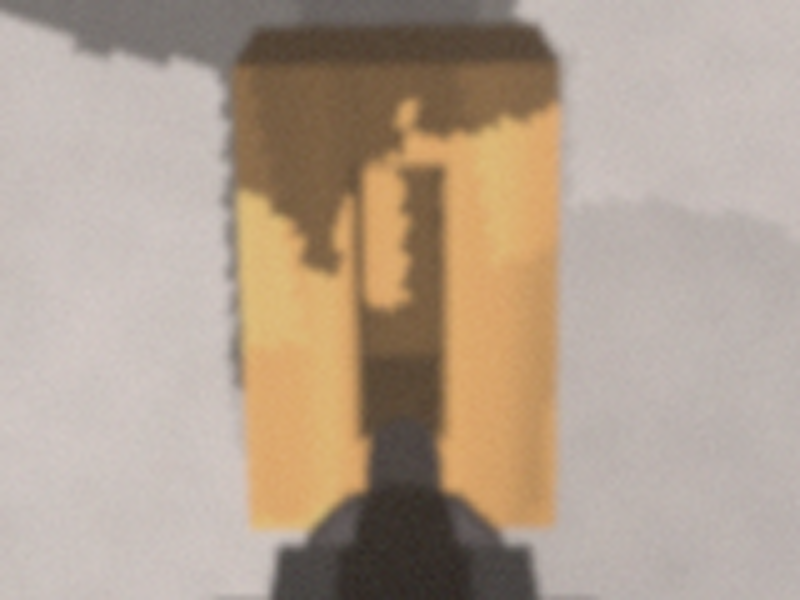

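Picture: the socket runs from u=361 to 444 and the key shank is centred at u≈403, so it's aligned sideways and parallel. I'll check the offset along the socket.

Run:
```python
from h import *
s=snap("wrist"); st=sense(); T=st["tool_pos"]; a=np.radians(st["tcp_rot"][2])
X=np.array([np.cos(a),np.sin(a)]);Y=np.array([np.sin(a),-np.cos(a)])
for n,(u,v) in dict(top_near=(400,525),top_far=(398,62),s_far=(404,165),s_near=(402,435),L=(244,300),R=(557,300),sL=(360,300),sR=(444,300)).items():
    W=ray(s,(240+u/5-.4,176+v/5-.4),45)[:2]-T[:2]; print(n,(W@X).round(1),(W@Y).round(1))
print(T)
```

```text
top_near -37.0 -0.2
top_far 33.2 -0.3
s_far 18.4 0.5
s_near -22.5 0.2
L -1.6 -22.9
R -1.7 22.8
sL -1.6 -5.9
sR -1.7 6.3
[413.61620972 269.4886025  176.61468603]
```

```bash
python3 -m handwheel '[[-1,-0.15,0,1,0,0,0],[-1,0,0,2,0,0,0],[-1,0,0,2,0,0,0],[-1,0,0,1,0,0,0],[-1,0,0,0,0,0,0],[-1,0,0,0,0,0,0]]' >/dev/null; python3 r.py 2 &&
python3 -m handwheel '[[-1,0,0,0.3,0,0,0],[-1,0,0,0.3,0,0,0],[-1,0,0,0,0,0,0]]' >/dev/null && python3 r.py 2 &&
python3 -m handwheel '[[-1,0,0,0.2,0,0,0],[-1,0,0,0.2,0,0,0],[-1,0,0,0,0,0,0]]' >/dev/null && python3 r.py 2 &&
python3 -m handwheel '[[-1,0,0,0.2,0,0,0],[-1,0,0,0.2,0,0,0],[-1,0,0,0,0,0,0]]' >/dev/null && python3 r.py 2 &&
python3 -m handwheel '[[-1,0,0,0.2,0,0,0],[-1,0,0,0.2,0,0,0],[-1,0,0,0,0,0,0]]' >/dev/null && python3 r.py 2 &&
python3 -m handwheel '[[-1,0,0,0.2,0,0,0],[-1,0,0,0.2,0,0,0],[-1,0,0,0.2,0,0,0],[-1,0,0,0,0,0,0]]' >/dev/null && python3 r.py 2 &&
python3 -m handwheel '[[-1,0,0,0.2,0,0,0],[-1,0,0,0.2,0,0,0],[-1,0,0,0.2,0,0,0],[-1,0,0,0,0,0,0]]' >/dev/null && python3 r.py 2
```

```text
t 25.08 F [ 0.1  0.3 -0.2] M [-0.001 -0.019 -0.012] Mz [-0.013 -0.012] pos [414.9 269.9 116.7] yaw -163.61 gap [ 7.2 39.1]
t 25.43 F [-0.4  0.  -1.2] M [-0.01   0.011  0.041] Mz [0.061 0.022] pos [415.1 270.  110.8] yaw -163.6 gap [ 7.3 39.1]
t 25.78 F [-0.   0.6 -1.2] M [0.005 0.006 0.019] Mz [-0.031  0.068] pos [414.8 269.8 106.4] yaw -163.6 gap [ 7.4 39.1]
t 26.13 F [ 0.2 -0.8 -1.1] M [-0.     0.004  0.008] Mz [-0.034  0.05 ] pos [414.8 269.8 102.3] yaw -163.6 gap [ 7.4 39.1]
t 26.48 F [-0.6 -0.9 -0.6] M [-0.003 -0.03  -0.061] Mz [-0.066 -0.055] pos [414.8 269.8  98.4] yaw -163.6 gap [ 7.4 39.1]
t 26.92 F [-0.4  0.6 -1.2] M [-0.035  0.029  0.013] Mz [ 0.035 -0.009] pos [414.8 269.8  92.3] yaw -163.6 gap [ 7.4 39.1]
t 27.35 F [ 0.4  0.5 -0.9] M [0.026 0.011 0.013] Mz [-0.01   0.036] pos [414.8 269.8  86.3] yaw -163.6 gap [ 7.3 39.1]
```

It's going in freely. Now down to the collar.

```bash
sed -i 's/sys.exit(.*/sys.exit(int(abs(m[5])>0.09 or abs(m[2])>5))/' r.py
python3 -m handwheel '[[-1,0,0,0.2,0,0,0],[-1,0,0,0.2,0,0,0],[-1,0,0,0.2,0,0,0],[-1,0,0,0,0,0,0]]' >/dev/null; python3 r.py 2 &&
python3 -m handwheel '[[-1,0,0,0.2,0,0,0],[-1,0,0,0.15,0,0,0],[-1,0,0,0,0,0,0]]' >/dev/null && python3 r.py 2 &&
python3 -m handwheel '[[-1,0,0,0.1,0,0,0],[-1,0,0,0,0,0,0],[-1,0,0,0,0,0,0]]' >/dev/null && python3 r.py 2 &&
python3 -m handwheel '[[-1,0,0,0.1,0,0,0],[-1,0,0,0,0,0,0],[-1,0,0,0,0,0,0]]' >/dev/null && python3 r.py 2 &&
python3 -m handwheel '[[-1,0,0,0.1,0,0,0],[-1,0,0,0,0,0,0],[-1,0,0,0,0,0,0]]' >/dev/null && python3 r.py 2 &&
python3 -m handwheel '[[-1,0,0,0.1,0,0,0],[-1,0,0,0,0,0,0],[-1,0,0,0,0,0,0]]' >/dev/null && python3 r.py 2
```

```text
t 27.78 F [ 0.3  0.1 -0.6] M [ 0.013  0.014 -0.026] Mz [-0.022 -0.029] pos [414.8 269.8  80.3] yaw -163.6 gap [ 7.4 39.1]
t 28.13 F [-0.   0.7 -1.4] M [0.056 0.012 0.002] Mz [ 0.029 -0.024] pos [414.9 269.8  77. ] yaw -163.6 gap [ 7.8 39.1]
t 28.48 F [-0.1  0.  -0.8] M [0.016 0.024 0.023] Mz [0.01  0.036] pos [415.  269.9  76.3] yaw -163.6 gap [ 7.3 39.1]
t 28.83 F [ 0.1  0.1 -0.8] M [ 0.012 -0.044  0.033] Mz [ 0.069 -0.004] pos [415.  269.9  75.3] yaw -163.6 gap [ 7.2 39.1]
t 29.18 F [-0.  -0.2 -0.7] M [-0.024  0.015  0.043] Mz [0.057 0.028] pos [415.  269.9  74.2] yaw -163.6 gap [ 7.3 39.1]
t 29.53 F [-1.7 -1.8  5. ] M [-0.207  0.411 -0.025] Mz [ 0.003 -0.052] pos [415.3 270.   73.8] yaw -163.6 gap [ 7.2 39.9]
```

```bash
python3 -m handwheel '[[-0.7,0,0,0,0,0,0],[-0.6,0,0,0,0,0,0],[-0.5,0,0,0,0,0,0],[-0.4,0,0,0,0,0,0],[-0.4,0,0,0,0,0,0],[-0.4,0,0,-0.5,0,0,0],[-0.4,0,0,-1,0,0,0],[-0.4,0,0,-2,0,0,0],[-0.4,0,0,-3,0,0,0],[-0.4,0,0,-3,0,0,0],[-0.4,0,0,-2,0,0,0],[-0.4,0,0,0,0,0,0]]'
python3 - <<'E'
from h import *
s=snap("wrist"); d=snap("side")
for x in(s,d): print([(np.round(r["location"],1).tolist(),r["conf"]) for r in place_of(x,"key")[:1]])
def cr(x,X,h):
    p=pix(x,X).round().astype(int); return cv2.resize(x["image"][p[1]-h:p[1]+h,p[0]-h:p[0]+h],(400,400),interpolation=cv2.INTER_CUBIC)
cv2.imwrite("pics/k.png",np.hstack([cr(s,[415,270,60],60),cr(d,[415,270,60],40)])[:,:,::-1])
E
```

```text
time: 30.58
tool_pos: [417.9, 271.4, 195.2]
tcp_rot: [179.9, 0.6, -163.6]
ft_force: [0.7, -0.4, 1.1]
finger_gap: 25.6
grip_force: 0.0
[([416.2, 269.1, 48.7], 0.84)]
[([413.3, 268.6, 44.8], 0.85)]
```

View pics/k.png

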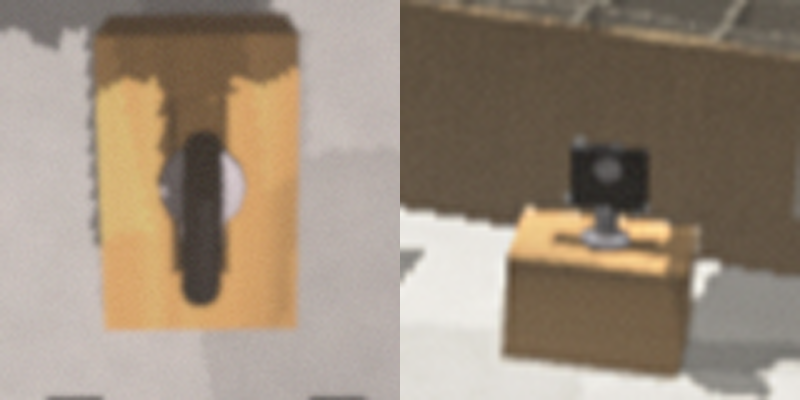

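The key stands upright in the socket with its collar on the block, at (203,190) in the wrist crop and (605,238) in the side crop. The gripper is clear.

```bash
python3 -c "
from bench import *
print(hand_in())"
```

```text
the job is handed in; nothing more can be done
None
```

I turned the key clockwise until the bolt met its stop at about 0.2 N m, drew it out at the slot position and stood it in the block's socket, collar on the block. The job is handed in; `hand_in()` returned no verdict, and I couldn't see the bolt itself.

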